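# Pedal-lid highlighter dispenser

### The job

Get the highlighter out of the pedal-lid dispenser: press the pedal gently but all the way down until it sits firmly on its rubber stop and keep it there for about a second so that the lid is fully raised and the highlighter rolls out into the front tray, then ease the pedal slowly back up so that the lid comes down softly and shut without slamming. Work the lid only by the pedal, never press harder than about 15 N, leave the highlighter lying in the tray, and do not shift the hole punch, stapler and notebook beside it.

Things in the scene. Friction and masses are not known exactly. Their poses are not given: they have to be found in the camera images.
- dispenser: grey dispenser fixed to the desk, 207 mm deep, 150 wide, 134 high, with clear hooded lid, open front tray, pedal below the tray. Origin on the desk under the pedal's pivot; -x is its front (pedal side), z up. Tray: x -60 to -125 mm, side walls 73 mm high, front lip at x -127 mm, 57 mm high. The highlighter, once rolled out, lies behind the lip, x about -116 mm, 45 to 68 mm up.
- pedal (a joint): pedal angle about its pivot (x 0, 40 mm up), rad: 0 = up at rest, grows when pressed. A spring resists, 3 N at the tread at rest, 5 to 6 N near the stop. The rubber stop is met at 0.10 to 0.18 rad (tread 18 to 33 mm down); its height is hidden and unknown; from there the force at the tread grows 5 N per mm. Let go while down, it springs up and slams the lid.
- pedal_tread (a point): centre of the top of the pedal's black ribbed rubber tread (46 mm along x, 56 mm across), on the front end of a 24 mm wide steel bar, 185 mm in front of the pivot, 50 mm above the desk at rest; its frame turns with the pedal, x pointing from tread to pivot. The tray lip is 33 mm behind the tread's rear edge.
- lid (a joint): angle of the lid about its hinge along the rear top edge, rad: 0 = shut, growing as the front rises; it is linked to the pedal and turns 3.1 times the pedal's angle, both ways (0.31 to 0.56 at the stop).
- lid_edge (a point): middle of the lid's front upper edge, 130 mm above the desk and 70 mm in front of the dispenser's origin when shut; rises with the lid, whose clear front flap hangs down from it and holds the highlighter back.
- bumper: fixed holder of the rubber stop, a flat black strip on the desk under the pedal bar, 110 mm in front of the dispenser's origin; origin on the desk. Its springy tip rises to an unknown height.
- highlighter: highlighter pen, 128 mm long, 16 mm thick, lying across the dispenser (its own y along the pen); origin at its underside in the middle when as built (8 mm from its axis). At the start it lies on the inner ramp behind the lid's flap, about 52 mm in front of the dispenser's origin.
- stapler: stapler, 36 x 140 x 54 mm, loose on the desk to the right; origin under its middle
- notebook: tan notebook, 176 x 120 x 15 mm, loose on the desk to the right, nearer the robot; origin under its middle
- hole_punch: black two-hole punch with grey lever, 112 x 120 x 68 mm, standing loose to the left of the dispenser; origin under it

How it is judged (in metres and radians):
On the way, in this order (a step that is already met when the one before it is completed fails the run):
1. the pedal is pressed firmly onto its rubber stop (at least 3 N on the stop) and kept there for 0.6 s (contact force between pedal and bumper above 3 N), for 0.6 s.
2. the pedal is back up and the lid shut, with the highlighter in the tray (value of joint lid below 0.04 rad and value of joint pedal below 0.013 rad and x of highlighter in the frame of dispenser between -0.135 and -0.08 m), for 0.2 s.
At the end, for the whole second after the job is handed in: The pedal is fully up (within 0.013 rad) and the lid shut (within 0.04 rad); the highlighter lies at rest in the front tray, 80 to 135 mm in front of the dispenser's origin and within 30 mm of its middle line, its origin 35 to 75 mm above the desk (all of step 2 and y of highlighter in the frame of dispenser between -0.03 and 0.03 m and height (world z) of highlighter between 0.035 and 0.075 m and linear speed of highlighter below 0.03 m/s); the robot touches nothing.
It fails at once if the robot presses on the pedal with more than 18 N (contact force between any of the fingers, the arm and pedal above 18 N).
It fails at once if the lid slams: it comes down faster than 1 rad/s (velocity of joint lid below -1 rad/s).
It fails at once if the robot touches the lid (contact force between any of the fingers, the arm and lid above 0.5 N).
It fails at once if the robot touches the highlighter (contact force between any of the fingers, the arm and highlighter above 0.3 N).
It fails at once if the hole punch, stapler or notebook is moved by more than 20 mm (distance of any of hole_punch, stapler, notebook from where it was at the start of the episode above 0.02 m).
It also fails if it takes over 48 s, if anything falls off the work surface, if the arm or the gripper's body presses on something with over 40 N, if the wrist force passes 120 N, or if a joint passes its speed limit or range.

### The arm

A 6-joint arm with a two-finger parallel gripper is mounted at the origin on the work surface; the furniture and walls round the work are solid. World frame = base frame: x ahead of the robot, y to its left, z up, the work surface at z = 0. Lengths are in mm, angles in rad, forces in N, time in s.
With the tool pointing down it reaches from about 300 to 850 mm from the base axis. Payload 5.4 kg.
Tool frame: the origin (TCP) lies midway between the tips of the shut fingers; the grasp point (between the pads) lies 19 mm behind it (tcp_to_grasp is the distance from the TCP to the grasp point, in mm); z points along the fingers, y is the line along which they close (so a half turn about z gives the same grasp; the last joint's range is limited). The gripper opens to 85 mm and grips with 20 to 120 N. Pads are 22 mm wide; open, the fingers measure 114 mm over their backs; the gripper's body (76 mm by 85 mm) begins 54 mm behind the grasp point. The pads swing forward as they close: fully open they stand 13 mm farther back than shut.
Start: joints at [-0.21, 0.158, 1.597, -0, 1.386, -0.21], TCP at [574.984, -0.018, 231.299] pointing down, gripper open.
Joint ranges: [-2.91, 2.91], [-0.94, 2.29], [0.18, 2.7], [-1.29, 4.43], [0.17, 2.64], [-3, 3]. Speed limits (rad/s): [2.57, 2.57, 3.14, 3.14, 3.14, 3.14].

### API

Orientations are given as a unit quaternion [w, x, y, z].
In Python, from bench import * gives the robot as it stands. The module is installed in compiled form; this text tells all that it offers. Calls block until the motion is done:
- goto(position, orientation): joint-space move of the TCP to a pose.
- move_l(position, rot=None, max_speed=150, f_stop=None): straight line of the TCP; rot=None keeps the orientation; max_speed is the mean speed in mm/s. With f_stop (N) it stops when the force on the tool has changed by that much, and returns True; else False.
- goto_joints(angles): joint-space move.
- command_gripper(opening, strength=None): finger opening in mm; strength is the grip in N (None keeps the last); returns when the fingers have stopped.
- sleep(seconds).
- solve_ik(position, orientation): joint angles nearest the present ones, or None.
- sense(): the state.
- capture(name): name is "scene" or "side" or "wrist"; returns a dict with "pixels" (480x640x3 uint8, red, green, blue), "K" (3x3 intrinsics, pixels), "eye" and "attitude" of the camera in the world; the wrist camera has in their place "hand_eye" (4x4, takes a point from camera to tool coordinates, whose origin is the TCP and whose axes are the flange's). Camera axes: x right, y down, z forward; pixel columns grow to the right and rows downward; lengths in mm; the calibration is good to about 2 mm. A picture is of the moment at which its call begins: read the wrist's pose just before it. There is no depth.
A pose or a line that the arm cannot do raises IKError and nothing moves.
- close_job(): hands the job in; it is judged then, once.
The state is a dict: "time": time; "q": joint angles; "joint_velocities": joint speeds; "effort": joint torques, N m; "tool_pos": TCP position; "tool_rot": TCP orientation; "force": force on the tool from outside, world axes, zero at the start; "ft_torque": the same for the moment, N m; "opening": finger opening in mm; "gripper_force": force on a finger pad.
Only numpy, scipy, OpenCV 4.12 (cv2) and the standard library are available. Lean on these libraries where they do the work, as an engineer would, in place of code of your own. Each camera call takes 0.05 s, during which the arm holds its last target. There are 200 camera calls.

## Working session

There is one attempt and no reset: what is moved stays moved. The work goes in short steps, each a Python script; the robot and the scene stay as the last script left them, time stands still between calls to the robot, and variables do not carry over. Pictures are saved under pics/ and viewed, at most 10 in all, crops included, and the job is handed in when it is done.

```bash
mkdir -p pics
python3 - <<'E'
from bench import *
import cv2
s=sense();print(s)
for n in("scene","side"):
    c=capture(n);cv2.imwrite(f"pics/{n}0.png",c["pixels"][:,:,::-1]);print(n,c["K"],c["eye"],c["attitude"])
c=capture("wrist");print(c["hand_eye"],c["K"]);cv2.imwrite("pics/wrist0.png",c["pixels"][:,:,::-1])
E
```

```text
{'time': 0.0, 'q': array([-2.10107411e-01,  1.59057789e-01,  1.59824053e+00,  7.12089513e-06,
        1.38619503e+00, -2.10090063e-01]), 'joint_velocities': array([ 0.00044541,  0.00143344, -0.00057199,  0.00033391,  0.00027652,
       -0.00032645]), 'effort': array([ 1.96016467e-04, -3.96006632e+01, -3.31426942e+01, -2.07608541e-04,
        8.36965773e-03, -3.09808388e-05]), 'tool_pos': array([5.74398555e+02, 1.05041797e-01, 2.30307832e+02]), 'tool_rot': array([-7.99273565e-04,  7.07113060e-01,  7.07099864e-01, -5.14134839e-04]), 'force': array([-0.61232776, -0.11840827, -0.12036962]), 'ft_torque': array([ 0.05554363, -0.02661296, -0.01970472]), 'gripper_force': 0.0, 'opening': 85.62698444682525}
scene [[566.7131886    0.         331.59956828]
 [  0.         566.7131886  235.67999197]
 [  0.           0.           1.        ]] [-416.56238618 -462.2331986  1361.41402476] [-0.29001549  0.80730467 -0.48069349  0.18188997]
side [[574.91210406   0.         316.74264257]
 [  0.         574.91210406 238.19219729]
 [  0.           0.           1.        ]] [  200.41125063 -1165.35206634  1329.20649346] [-0.3829519   0.9143772  -0.1224198   0.04770299]
[[-8.66425882e-04 -9.58711151e-01 -2.84380340e-01  7.24381584e+01]
 [ 9.99999618e-01 -7.98728470e-04 -3.54017650e-04  7.06287906e-01]
 [ 1.12257995e-04 -2.84380539e-01  9.58711477e-01 -1.41654243e+02]
 [ 0.00000000e+00  0.00000000e+00  0.00000000e+00  1.00000000e+00]] [[349.84806042   0.         319.04134477]
 [  0.         349.84806042 236.80426038]
 [  0.           0.           1.        ]]
```

View pics/scene0.png

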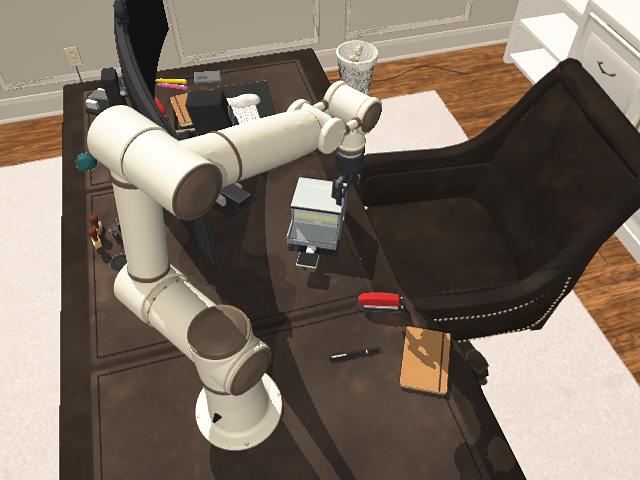

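View pics/side0.png

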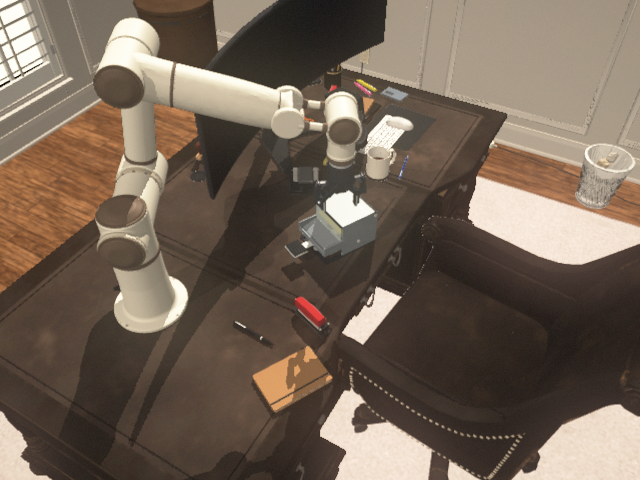

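The scene view shows the tread near (308,258) and the lid near (318,190). In the side view the tread is near (299,249). I'll zoom both, plus the wrist view.

Run:
```python
import cv2,numpy as np
a=cv2.imread("pics/scene0.png")[170:290,270:370];b=cv2.imread("pics/side0.png")[170:290,275:395]
f=lambda i:cv2.resize(i,None,fx=3.5,fy=3.5,interpolation=cv2.INTER_CUBIC)
cv2.imwrite("pics/c0.png",np.hstack([f(a),f(b)]))
```

```text
(no output)
```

View pics/c0.png

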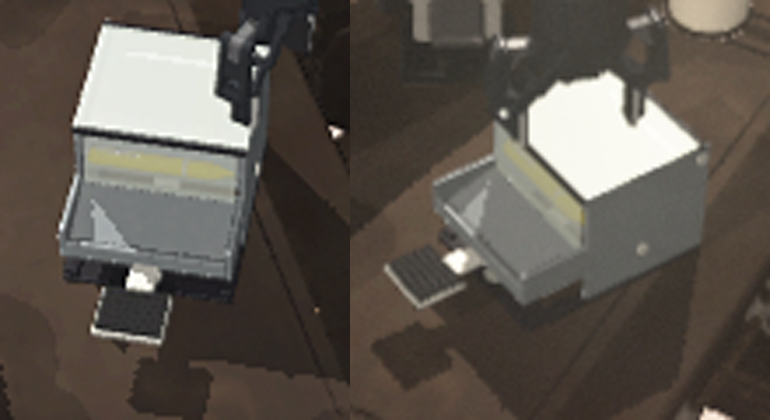

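View pics/wrist0.png

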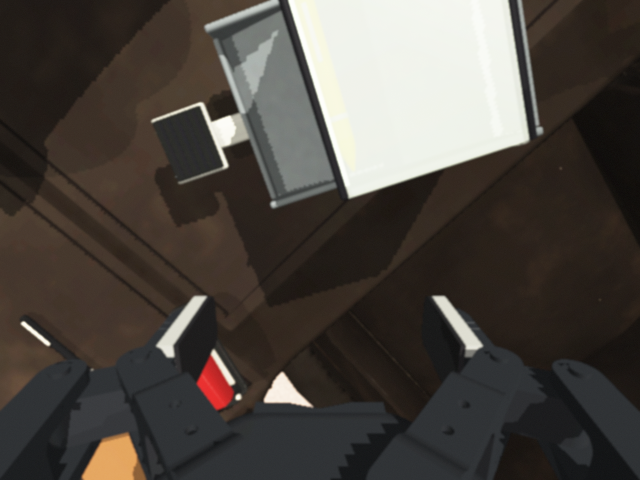

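The wrist view shows the tread corners at (152,121), (206,103), (228,166) and (180,183), and the tray lip ends at (208,27) and (274,207). I'll convert these with the known heights.

```bash
cat > h.py <<'E'
from bench import *
import numpy as np
from scipy.spatial.transform import Rotation as R
def rot(q): return R.from_quat(np.roll(q,-1)).as_matrix()
def plane(o,M,K,uv,z):
    d=M@np.linalg.inv(K)@[uv[0],uv[1],1]; return o+d*(z-o[2])/d[2]
def wrist(c,s,uv,z):
    M=rot(s["tool_rot"]);H=c["hand_eye"]
    return plane(s["tool_pos"]+M@H[:3,3],M@H[:3,:3],c["K"],uv,z)
def fixed(c,uv,z): return plane(np.array(c["eye"]),rot(c["attitude"]),c["K"],uv,z)
E
python3 - <<'E'
from h import *
np.set_printoptions(precision=1,suppress=True)
s=sense();c=capture("wrist")
P=[wrist(c,s,u,50) for u in[(152,121),(206,103),(228,166),(180,183)]];print(P,np.mean(P,0))
L=[wrist(c,s,u,57) for u in[(208,27),(274,207)]];print(L,np.linalg.norm(L[0]-L[1]))
l=[wrist(c,s,u,130) for u in[(347,197),(530,143)]];print(l,np.linalg.norm(l[0]-l[1]))
c=capture("scene");print(fixed(c,(270+131/3.5,170+314/3.5),50))
c=capture("side");print(fixed(c,(275+(425-350)/3.5,170+275/3.5),50))
E
```

```text
[array([428.7,  82.8,  50. ]), array([477.4,  97.5,  50. ]), array([492.4,  44. ,  50. ]), array([447.1,  28.6,  50. ])] [461.4  63.2  50. ]
[array([486.4, 153.8,  57. ]), array([533.6,   7.6,  57. ])] 153.63412691335463
[array([594.6,  29.7, 130. ]), array([716.,  66., 130.])] 126.80779980991795
[449.3  58.9  50. ]
[457.2  61.7  50. ]
```

Wrist, scene and lip estimates put the tread at about (456,62) with yaw of about 0.3. That agrees with the 50 mm height and the tread sizes. I'll shut the gripper, go above the tread and take a close look.

Run:
```python
from h import *
import cv2
command_gripper(0,20)
yaw=0.30
q=np.roll((R.from_euler('z',yaw)*R.from_quat([.70710678,.70710678,0,0])).as_quat(),1)
goto([453,62,230],q); move_l([453,62,115])
s=sense();c=capture("wrist");print(s["time"],s["tool_pos"],s["tool_rot"],s["force"],s["opening"])
im=c["pixels"][:,:,::-1].copy()
M=rot(s["tool_rot"]);H=c["hand_eye"];o=s["tool_pos"]+M@H[:3,3];A=M@H[:3,:3]
p=c["K"]@A.T@(np.array([453,62,50])-o);p=p[:2]/p[2];print(p)
cv2.drawMarker(im,tuple(int(x) for x in p),(0,0,255),0,12)
cv2.imwrite("pics/w1.png",im)
```

```text
2.5917 [453.96838818  61.74168126 115.827514  ] [6.87892450e-04 5.93620053e-01 8.04745069e-01 3.65595261e-04] [ 0.34397044  0.3143808  -0.18411059] 0.23846556057136523
[316.57104333 252.27576653]
```

View pics/w1.png

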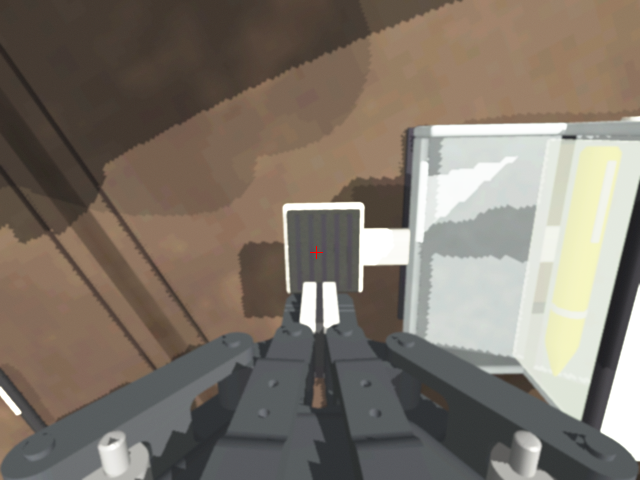

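The tread centre is at (324,247) and my target at (317,252). That puts the target about 4 mm forward and 3 mm right of centre, and yaw is aligned. I'll make a small correction, then press down to just short of the earliest stop.

Run:
```python
from h import *
np.set_printoptions(precision=2,suppress=True)
x,y=454,64.5
def st(n): s=sense();print(n,s["time"],s["tool_pos"],s["force"]);return s
move_l([x,y,58],max_speed=60); sleep(.2); st("above")
print(move_l([x,y,35],max_speed=14,f_stop=9)); st("p1")
```

```text
above 3.9417 [454.31  64.44  58.37] [-0.23 -0.34 -0.41]
False
p1 5.7333 [453.94  64.49  35.02] [-2.51 -1.31  4.08]
```

Run:
```python
from h import *
np.set_printoptions(precision=2,suppress=True)
x,y=454,64.5
def st(n): s=sense();print(n,s["time"],s["tool_pos"],s["force"]);return s
print(move_l([x,y,13],max_speed=8,f_stop=5.5)); st("hit"); sleep(.1); st("a");
```

```text
True
hit 7.1 [454.36  64.57  26.28] [-2.98 -0.18  9.  ]
a 7.2 [454.35  64.56  26.39] [-2.84  0.35  9.02]
```

Holding at 9.4 N. I'll step 0.4 mm further to confirm the stop's stiffness, then hold for over a second.

Run:
```python
from h import *
import cv2
np.set_printoptions(precision=2,suppress=True)
def st(n): s=sense();print(n,s["time"],s["tool_pos"],s["force"]);return s
p=sense()["tool_pos"]
move_l([454,64.5,p[2]-.4],max_speed=4,f_stop=3); st("b"); sleep(.6); st("c"); sleep(.7); st("d")
c=capture("wrist");cv2.imwrite("pics/w2.png",c["pixels"][:,:,::-1])
```

```text
b 7.4917 [454.4   64.56  26.46] [-3.45 -0.65  8.11]
c 8.0917 [454.38  64.59  26.45] [-4.28 -0.78  8.88]
d 8.7917 [454.41  64.57  26.46] [-2.86 -0.19  8.59]
```

View pics/w2.png

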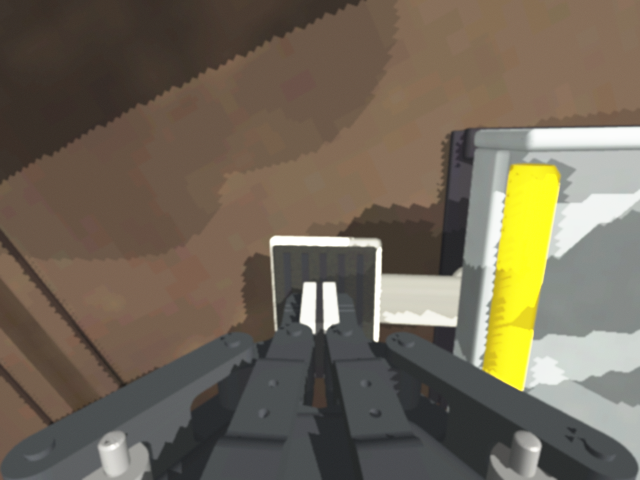

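The highlighter (yellow, about (525,275)) has rolled out to the lip. Force is about 9 N, and the arm's steady-state error absorbed the last step. I'll press slightly more to be sure of the 3 N on the stop, then hold.

Run:
```python
from h import *
np.set_printoptions(precision=2,suppress=True)
def st(n): s=sense();print(n,s["time"],s["tool_pos"],s["force"]);return s
z=26.0
for k in range(4):
    z-=.35
    move_l([454,64.5,z],max_speed=3); sleep(.15); f=np.mean([ (sleep(.02),sense()["force"][2])[1] for _ in range(6)]); print(z,sense()["tool_pos"][2],f)
    if f>10.8: break
sleep(1.0); st("held")
```

```text
25.65 26.21537932628105 9.639922328842495
25.299999999999997 25.969934417831983 10.854441066025428
held 10.875 [454.45  64.57  25.97] [-3.43 -0.22 10.36]
```

Stiffness of about 5 N/mm confirms it's on the stop. Now I'll ease it up.

Run:
```python
from h import *
import cv2
np.set_printoptions(precision=2,suppress=True)
def st(n): s=sense();print(n,s["time"],s["tool_pos"],s["force"]);return s
move_l([454,64.5,44],max_speed=7); st("44")
move_l([454,64.5,56],max_speed=5); st("56")
sleep(.3); move_l([454,64.5,135],max_speed=60); sleep(.5); st("up")
c=capture("wrist");cv2.imwrite("pics/w3.png",c["pixels"][:,:,::-1])
```

```text
44 13.7 [453.94  64.48  43.96] [-2.92 -0.48  3.65]
56 16.25 [453.98  64.51  55.98] [ 0.54 -0.05 -0.03]
up 18.5167 [454.    64.5  134.99] [-0.11 -0.14  0.06]
```

View pics/w3.png

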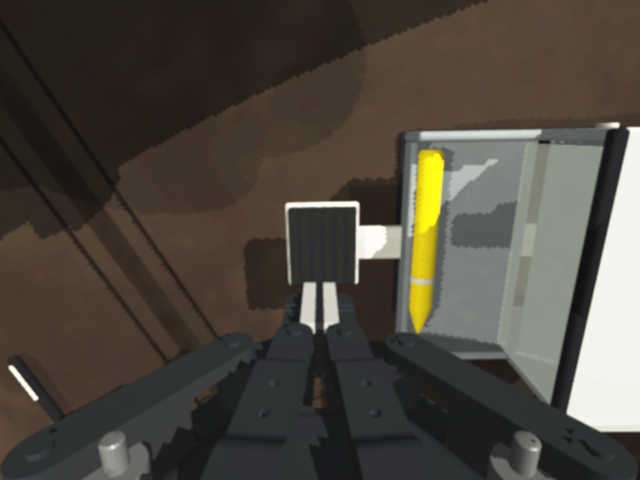

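The highlighter lies behind the lip at about (427,240), centred in the tray. The lid is shut, the pedal is up and the robot is clear.

```bash
python3 -c "
from bench import *
print(close_job())"
```

```text
the job is handed in; nothing more can be done
None
```

I handed the job in at about 18.5 s: I held the pedal on its stop for over a second at about 11 N and eased it back up, and the last picture shows the lid shut, the pedal up and the highlighter lying in the tray; the hand-in gave no verdict.

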